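Roll the dish holder's wheel to the gauge mark

ROBOT

A 6-joint arm with a two-finger parallel gripper is mounted at the origin on the work surface. World frame = base frame: x ahead of the robot, y to its left, z up, the work surface at z = 0. Lengths are in mm, angles in rad, forces in N, time in s.
With the tool pointing down it reaches from about 350 to 875 mm from the base axis. Payload 4.2 kg.
Tool frame: the origin (TCP) lies where the fingers leave the gripper's body, on its centre line; the fingertips stand ahead of it and the grasp point (between the pads) lies 54 mm ahead of it (arm.nose_length is the z of the fingertips in the tool frame, in mm); z points along the fingers, x is the direction in which the jaws open and shut, and the axes are right-handed (so a half turn about z gives the same grasp; the last joint's range is limited). The gripper opens to 85 mm and grips with 20 to 120 N. Pads are 22 mm wide; open, the fingers measure 114 mm over their backs; the gripper's body (76 mm by 85 mm) begins 54 mm behind the grasp point. The pads swing forward as they close: fully open they stand 13 mm farther back than shut.
Start: joints at [-0.876, 0.385, 0.008, 0, -1.194, -0.259], TCP at [263.847, -566.555, 303.912] pointing down, gripper open.
Joint ranges: [-3.14, 3.14], [-1.21, 2.06], [-1.07, 1.41], [-3.16, 2.05], [-2.99, -0.16], [-3.1, 3.1]. Speed limits (rad/s): [2.79, 2.79, 3.14, 3.14, 3.14, 3.14].

INTERFACE

Orientations are given as a unit quaternion [x, y, z, w].
In Python, from bench import arm, imaging, job_done gives the robot as it stands.
- The arm moves only by the shell command python3 -m crank 'ROWS' [OPENING]. ROWS is a JSON object of lists of equal length, an entry for each row: "delta_pos": the shift along the tool's x, y, z in m, a list of three; "twist": the turn about the tool's z in rad. In form: {"delta_pos": [[tx, ty, tz], ...], "twist": [twist, ...]}. A call has 1 to 8 rows; each row shifts and turns the commanded pose from where the row before left it, along the tool's axes as they then stand; what a row does not reach is not made up. A row lasts 1/12 s, in which the tool goes at most 41.7 mm and 7.16 degrees, less where a joint would pass 70% of its speed; a pose out of reach is approached as far as the arm can. A call is refused whole if a number of a shift passes 0.0417 or a number of a turn 0.125, either way. A call with a gripper value outside its range is refused whole. OPENING is the opening, from 0 (shut) to 1 (fully open), set as the call begins (- or left out, the last holds). The fingers move at their own pace and stop on an object; the grip force is fixed at half the most. Time passes only in rows, so rows that do not move let the fingers close. It gives the time, the measured TCP pose, the force and the opening at its end, in the units of the state.
- arm.read_state(): the state, without advancing time (a new reading comes with each control period).
- imaging.get_image(name): name is "side" or "top"; returns (picture, depth): 384x512x3 uint8, blue, green, red; 384x512 float32, mm along the optical axis (not along the pixel's ray), 0 where there is no reading.
- imaging.camera_model(name): a dict with "vfov" (degrees; the focal length in pixels is half the picture's height over the tangent of half this angle, whatever the lens; pixels are square), "cx", "cy" (the principal point, pixels), "T" (4x4, takes a point from camera to world coordinates). Camera axes: x right, y up, looking along -z (the intrinsics and any distortion apply to the point x, -y, -z); pixel columns grow to the right and rows downward; lengths in mm; the calibration is good to about 2 mm. A picture is of the moment at which its call begins. camera_model takes no time and is no camera call.
- job_done(): hands the job in, once; it reports no verdict.
The state is a dict: "clock": time; "joints": joint angles; "joint_vel": joint speeds; "joint_efforts": joint torques, N m; "position": TCP position; "ee_rot": TCP orientation; "contact_force": force on the tool from outside, world axes, zero at the start; "wrist_torque": the same for the moment, N m; "gripper_width": finger opening in mm.
Only numpy, scipy, OpenCV 4.12 (cv2) and the standard library are available. Lean on these libraries where they do the work, as an engineer would, in place of code of your own. Each camera call takes 0.05 s, during which the arm holds its last target.

TASK

Close the dish holder to its gauge mark: roll the knurled wheel forward under a fingertip, in as many strokes as it takes, until the red pointer of the blue sliding jaw stands on the green mark, then take the hand away. Press only gently and touch only the wheel, never push the jaw itself; do not let the jaw run past the mark into the dish, and leave the dish, bottle, mouse and objective where they are.

Things in the scene. Friction and masses are not known exactly. Their poses are not given: they have to be found in the camera images.
- holder: Dish holder, fixed: black base plate x -93 to 137, y -42 to 138 mm in its own frame, 12 mm thick. Origin on the bench straight under the wheel's middle; x = 'forward', the way the jaw closes and the wheel's top must be rolled; y = along the wheel's axle towards jaw, dish and scale; z up. An aluminium stop stands beyond the dish.
- wheel: Upright knurled steel wheel with 4 orange ribs, 60 mm diameter, 22 mm wide, axle along holder y. Origin at its centre, 45 mm above the bench; frame turns with it. Friction 0.05 N m (2 N at the rim); stays where left. Rolling its top forward drives the jaw forward, 0.4 mm per mm of rim (12 mm/rad); back opens it. A fingertip pressing 5 to 15 N turns it without slip; over 40 N is too hard.
- wheel_top (a point): Topmost point of the wheel, fixed to the holder (does not turn), 75 mm above the bench; axes as the holder's. The wheel runs between two aluminium cheeks, 50 mm long (x), outsides 20.5 mm either side of its middle, tops 58 mm above the bench: the uppermost 17 mm of the wheel stand clear.
- jaw: Blue sliding jaw with black rubber face, 33 x 62 mm, 34 mm high, sliding along holder x, driven by the wheel; not to be touched. Its block lies at holder y 44 to 106 mm, from 0 (front face) to -33 mm in x from this origin. Origin on the bench at holder y 0, 5 mm ahead of the axle when fully open. Axes as the holder's.
- pointer (a point): Red pointer bar of the jaw, 3 mm wide (x), 26 mm long (y), continued as a red line over the jaw's top, lying across the white scale strip at the holder's +y edge, 28 mm above the bench. The point is on its centre line; axes as the holder's. At the start it stands 18 to 50 mm behind the mark (towards holder -x).
- mark (a point): Green gauge mark, a band 6 mm wide (x) across the white scale strip, with a green tab beyond its edge, 34 mm long (y) in all, 27 mm above the bench. The point is the band's middle on the strip; axes as the holder's. It stays put. The pointer's centre line must stop within the band (3 mm either side of its middle). With the pointer at the middle, the jaw is still 5 mm or more from the dish.
- dish: Round covered glass dish, 62 mm diameter, 16 mm high, loose on the base plate between jaw and stop. Origin at the centre of its underside. Leave alone.
- bottle: Amber bottle with blue cap, 52 mm diameter, 105 mm high, loose on the bench beside the wheel. Origin at the centre of its underside. Leave alone.
- mouse: Black computer mouse, 100 x 58 x 31 mm, loose on the bench. Origin at the centre of its underside. Leave alone.
- objective: Steel microscope objective with a yellow ring, 32 mm diameter, 52 mm high, standing loose on the bench. Origin at the centre of its underside. Leave alone.

How it is judged:
By the outcome, as a careful person would: the job done as asked, in the order asked, and still so for the second after the job is handed in, with the robot touching nothing.
It also fails if it takes over 58 s, if anything falls off the work surface, if the arm or the gripper's body presses on something with over 40 N, if the wrist force passes 120 N, or if a joint passes its speed limit or range.

## Working session

There is one attempt and no reset: what is moved stays moved. The work goes in short steps, Python scripts to look and compute and a shell command to move; the robot and the scene stay as the last step left them, time stands still between calls to the robot, and variables do not carry over. Pictures are saved under pics/ and viewed, and the job is handed in when it is done.

```bash
ls; mkdir -p pics; python3 - <<'E'
from bench import arm, imaging
import cv2,numpy as np
s=arm.read_state();print(s, arm.nose_length)
for n in("side","top"):
    p,d=imaging.get_image(n);cv2.imwrite(f"pics/{n}0.png",p);np.save(f"{n}0.npy",d)
    m=imaging.camera_model(n);print(n,{k:(np.round(v,4).tolist() if k=='T' else v) for k,v in m.items()}, (d==0).mean())
E
```

```text
pics
{'clock': 0.0, 'joints': array([-8.76417519e-01,  3.85525829e-01,  6.57770599e-03, -5.02898411e-04,
       -1.19398466e+00, -2.58558150e-01]), 'joint_vel': array([-0.00211883,  0.00114112, -0.00023888,  0.00210718,  0.00037636,
        0.00099661]), 'joint_efforts': array([-3.68995006e-04, -3.92291343e+01,  1.88395143e+01,  4.18615177e+00,
       -4.74233064e-03, -1.62386158e-05]), 'position': array([ 263.65452663, -566.17557602,  302.82054644]), 'ee_rot': array([ 5.37593260e-01,  8.43203588e-01,  5.47428848e-04, -9.46602114e-04]), 'contact_force': array([-0.23990672, -0.94455531, -0.0994087 ]), 'wrist_torque': array([-0.00413082,  0.00210454, -0.00651584]), 'gripper_width': 85.48358848004575} 72.6
side {'vfov': 42.37802844718169, 'cx': 262.27886558455475, 'cy': 191.93376512330946, 'T': [[-0.8419, 0.2983, -0.4498, 140.6062], [-0.5395, -0.4886, 0.6857, 762.8052], [-0.0152, 0.82, 0.5722, 684.5107], [0.0, 0.0, 0.0, 1.0]]} 0.003911336263020833
top {'vfov': 51.563309008826195, 'cx': 265.59948083134924, 'cy': 188.46176656615927, 'T': [[-0.0196, 0.9924, -0.1213, 484.5944], [-0.9998, -0.02, -0.002, 40.8675], [-0.0044, 0.1213, 0.9926, 1142.4696], [0.0, 0.0, 0.0, 1.0]]} 0.004236857096354167
```

View pics/side0.png

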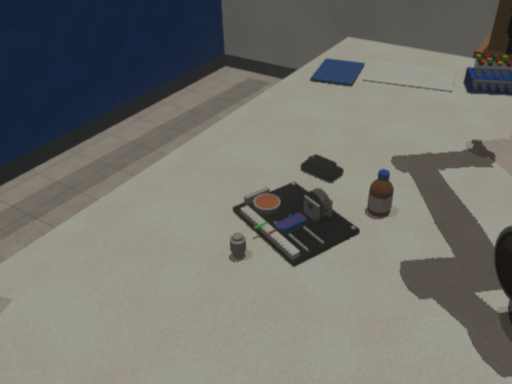

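View pics/top0.png

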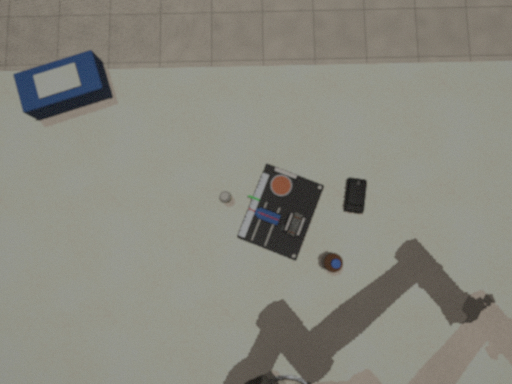

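```bash
python3 - <<'E'
import cv2,numpy as np
a=cv2.imread("pics/top0.png")[155:275,215:375];b=cv2.imread("pics/side0.png")[150:265,220:400]
cv2.imwrite("pics/topz.png",cv2.resize(a,None,fx=5,fy=5,interpolation=cv2.INTER_CUBIC))
cv2.imwrite("pics/sidez.png",cv2.resize(b,None,fx=4.4,fy=4.4,interpolation=cv2.INTER_CUBIC))
E
```

```text
(no output)
```

View pics/topz.png

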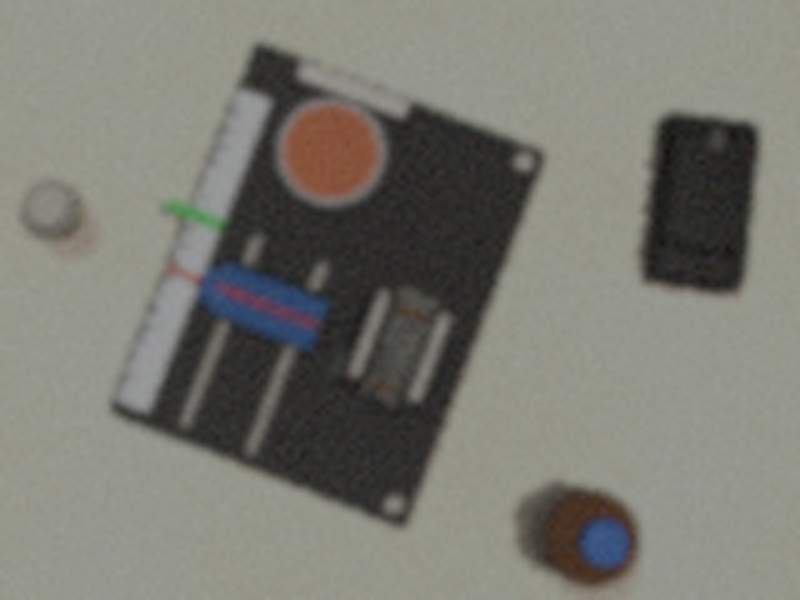

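View pics/sidez.png

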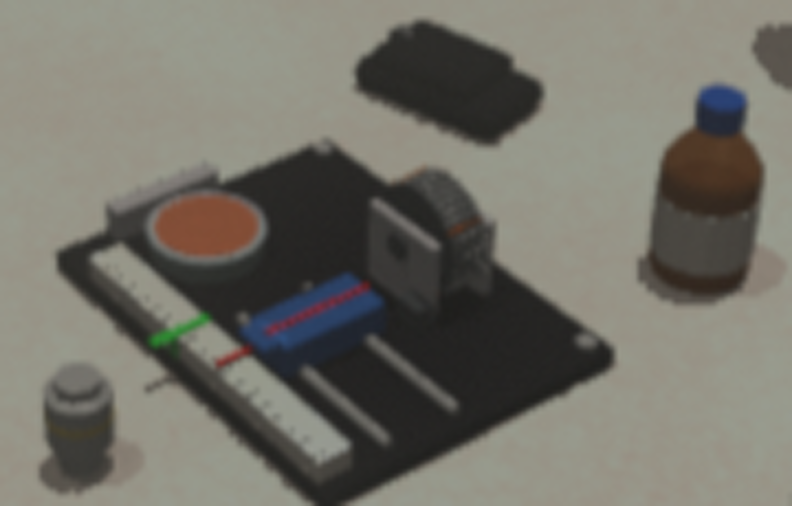

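```bash
cat > h.py <<'E'
import cv2,numpy as np
from bench import imaging
class Cam:
    def __init__(s,n):
        m=imaging.camera_model(n);s.T=np.array(m['T']);s.f=192/np.tan(np.radians(m['vfov']/2));s.cx,s.cy=m['cx'],m['cy']
    def ray(s,uv):
        uv=np.atleast_2d(np.array(uv,float));d=np.c_[(uv[:,0]-s.cx)/s.f,-(uv[:,1]-s.cy)/s.f,-np.ones(len(uv))]
        return s.T[:3,3],d@s.T[:3,:3].T
    def plane(s,uv,z):
        o,d=s.ray(uv);return o+d*((z-o[2])/d[:,2])[:,None]
    def depth(s,uv,dep):
        o,d=s.ray(uv);return o+d*np.asarray(dep)[:,None]
    def proj(s,P):
        q=(np.atleast_2d(P)-s.T[:3,3])@s.T[:3,:3]
        return np.c_[s.cx+s.f*q[:,0]/-q[:,2],s.cy-s.f*q[:,1]/-q[:,2]]
def tri(c1,p1,c2,p2):
    o1,d1=c1.ray(p1);o2,d2=c2.ray(p2);d1=d1[0]/np.linalg.norm(d1);d2=d2[0]/np.linalg.norm(d2)
    A=np.c_[d1,-d2];t=np.linalg.lstsq(A,o2-o1,rcond=None)[0]
    a,b=o1+t[0]*d1,o2+t[1]*d2;return (a+b)/2,np.linalg.norm(a-b)
def masks(img):
    b,g,r=[img[...,i].astype(int) for i in range(3)]
    return dict(green=(g-np.maximum(r,b)>40),red=(r-np.maximum(g,b)>25),blue=(b-np.maximum(r,g)>20))
E
python3 - <<'E'
from h import *
top,side=Cam("top"),Cam("side")
I={n:cv2.imread(f"pics/{n}0.png") for n in("top","side")};D={n:np.load(f"{n}0.npy") for n in("top","side")}
img=I["top"]
dark=(img.max(2)<75).astype(np.uint8); roi=np.zeros_like(dark);roi[160:265,235:326]=1;dark&=roi
# union of everything on plate: dark, plus fill
cs,_=cv2.findContours(dark,cv2.RETR_EXTERNAL,cv2.CHAIN_APPROX_NONE)
c=max(cs,key=cv2.contourArea);print("area",cv2.contourArea(c))
h=cv2.convexHull(c);r=cv2.minAreaRect(h);bx=cv2.boxPoints(r);print(r,bx)
P=top.plane(bx,12);print(P.round(1));print([np.linalg.norm(P[i]-P[i-1]).round(1) for i in range(4)],P.mean(0))
for n,c in(("top",top),("side",side)):
    m=masks(I[n]);
    for k in("green","red","blue"):
        mm=m[k].copy();R=np.zeros_like(mm)
        if n=="top":R[185:240,240:285]=1
        else:R[205:250,245:315]=1
        v,u=np.nonzero(mm&R);print(n,k,len(u),u.mean(),v.mean(),u.min(),u.max(),v.min(),v.max())
    v,u=np.mgrid[0:384,0:512];X=c.depth(np.c_[u.ravel(),v.ravel()],D[n].ravel())
    # wheel region: depth
    R=((u>285)&(u<310)&(v>205)&(v<240)) if n=="top" else ((u>300)&(u<335)&(v>180)&(v<220))
    Q=X[R.ravel()];Q=Q[Q[:,2]>62];print(n,"wheel>62",len(Q),Q.mean(0).round(1),Q[:,2].max().round(1),Q.min(0).round(1),Q.max(0).round(1))
    bench=X[((u>180)&(u<215)&(v>200)&(v<300)).ravel()];print("bench z",np.median(bench[:,2]),bench[:,2].std())
E
```

```text
area 3135.0
((280.6297302246094, 211.5970458984375), (60.964202880859375, 79.07546997070312), 20.85445785522461) [[238.06932 237.69308]
 [266.21985 163.79803]
 [323.19012 185.501  ]
 [295.0396  259.39606]]
[[ 484.3  123.6   12. ]
 [ 694.5   39.9   12. ]
 [ 628.  -122.1   12. ]
 [ 420.8  -35.5   12. ]]
[np.float64(171.2), np.float64(226.2), np.float64(175.1), np.float64(224.5)] [556.90715038   1.48625091  12.        ]
top green 15 253.13333333333333 197.4 249 258 196 199
top red 117 276.94017094017096 190.11111111111111 249 284 185 210
top blue 208 267.0144230769231 215.48557692307693 255 279 208 224
top wheel>62 152 [518.2 -32.1  85.4] 1142.5 [484.6 -51.   62.1] [ 545.2   40.9 1142.5]
bench z -0.3020806759103607 70.91409364577962
side green 31 260.2903225806452 224.6451612903226 254 267 221 228
side red 98 276.2244897959184 214.70408163265307 257 303 205 232
side blue 224 290.05357142857144 221.28571428571428 275 306 212 229
side wheel>62 204 [501.2  -1.2  91.7] 684.5 [140.6 -48.1  62. ] [544.1 762.8 684.5]
bench z 0.7808032991943605 49.880752295516324
```

```bash
cat >> h.py <<'E'
def marks(I,c,n,lo=None,pr=True):
    # pointer bar beyond jaw, mark; return in holder-x along yaw
    m=masks(I)
    return m
E
python3 - <<'E'
from h import *
top,side=Cam("top"),Cam("side")
I={n:cv2.imread(f"pics/{n}0.png") for n in("top","side")};D={n:np.load(f"{n}0.npy") for n in("top","side")}
yaw=np.radians(-22.2);ex=np.array([np.cos(yaw),np.sin(yaw)]);ey=np.array([-ex[1],ex[0]])
O=np.array([518.5,-33.5])
def H(P):return np.c_[(P[:,:2]-O)@ex,(P[:,:2]-O)@ey,P[:,2]]
v,u=np.mgrid[0:384,0:512]
for n,c in(("top",top),("side",side)):
    d=D[n].ravel();X=c.depth(np.c_[u.ravel(),v.ravel()],d);X[d==0]=np.nan
    h=H(X);ok=(abs(h[:,0])<60)&(abs(h[:,1])<35)&(h[:,2]>30)&(h[:,2]<100)
    q=h[ok]
    for lo,hi in((30,50),(50,62),(62,70),(70,100)):
        w=q[(q[:,2]>lo)&(q[:,2]<hi)]
        if len(w):print(n,lo,hi,len(w),"mean",w.mean(0).round(1),"min",w.min(0).round(1),"max",w.max(0).round(1))
    m=masks(I[n])
    for k,z,lo in(("green",27,0),("red",28,0),("red",34,0),("blue",34,0)):
        V,U=np.nonzero(m[k]);P=H(c.plane(np.c_[U,V],z));s=(P[:,0]>-60)&(P[:,0]<100)&(P[:,1]>30)&(P[:,1]<170)
        s&=~((P[:,0]>35)&(P[:,1]<108)); P=P[s]
        if k=="red": s=(P[:,1]>107) if z==28 else (P[:,1]<107); P=P[s]
        if len(P)==0: print(n,k,"none");continue
        print(n,k,z,len(P),P.mean(0).round(2),np.percentile(P[:,0],[5,50,95]).round(1),P[:,1].min().round(1),P[:,1].max().round(1), "slope",np.polyfit(P[:,1],P[:,0],1).round(3))
    # bottle / cap, mouse
    for nm,(zlo,zhi) in {"tall>60":(60,130)}.items():
        s=(h[:,2]>zlo)&(h[:,2]<zhi)&(abs(h[:,0])<250)&(abs(h[:,1])<250)&~ok
        print(nm,X[s].mean(0).round(1),X[s].min(0).round(1),X[s].max(0).round(1),h[s].mean(0).round(1)) 
E
```

```text
top 30 50 29 mean [-3.5  5.9 40.8] min [-29.8 -20.9  30.4] max [30.9 27.  49.9]
top 50 62 125 mean [-0.3  0.7 57.1] min [-29.7 -21.9  50.1] max [30.  23.1 61.8]
top 62 70 53 mean [-1.3  0.6 66.6] min [-24.6 -10.4  62.1] max [25.2 11.4 69.7]
top 70 100 97 mean [ 0.6  0.4 73.9] min [-21.4 -10.7  70.4] max [18.6 11.3 78.5]
top green 27 15 [ 29.6  133.29  27.  ] [27.8 29.5 31.4] 118.8 145.6 slope [-8.000e-03  3.068e+01]
top red 28 7 [ -3.26 127.3   28.  ] [-4.8 -3.1 -1.8] 118.0 133.2 slope [-0.015 -1.338]
top red none
top blue 34 208 [-4.23 78.34 34.  ] [-17.8  -6.5   9.4] 43.3 113.1 slope [ 0.011 -5.105]
tall>60 [ 415.3 -129.8   81.6] [ 388.4 -156.7   60.2] [ 438.9 -108.3  109.2] [ -59.2 -128.1   81.6]
side 30 50 197 mean [-12.2  12.3  40.2] min [-30.8 -21.3  30. ] max [23.9 22.5 49.9]
side 50 62 208 mean [-8.9 10.  56.5] min [-30.2 -20.3  50. ] max [28.2 24.4 62. ]
side 62 70 85 mean [-9.6  5.4 66.1] min [-26.2 -11.4  62. ] max [24.1 13.1 70. ]
side 70 100 112 mean [-3.4  1.3 74. ] min [-23.2 -11.4  70.1] max [19.1 12.7 78. ]
side green 27 31 [ 28.91 133.32  27.  ] [25.9 29.  31.8] 116.4 148.8 slope [-2.7000e-02  3.2556e+01]
side red 28 18 [ -2.76 124.57  28.  ] [-5.4 -2.7  0.1] 115.9 133.4 slope [ 0.046 -8.427]
side red 34 32 [-4.17 71.57 34.  ] [-5.8 -4.3 -2.6] 43.1 104.0 slope [-0.008 -3.63 ]
side blue 34 224 [-6.17 80.87 34.  ] [-19.6  -8.9   8. ] 45.6 115.3 slope [ 5.000e-03 -6.567e+00]
tall>60 [ 410.2 -122.7   81.2] [ 388.1 -149.1   60.1] [ 436.6 -105.   108.1] [ -66.6 -123.5   81.2]
```

```bash
python3 -m crank '{"delta_pos": [[0.0235,0.0285,0],[0.0235,0.0285,0],[0.0235,0.0285,0],[0.0235,0.0285,0],[0.0235,0.0285,0],[0.0235,0.0285,0],[0.0235,0.0285,0],[0.0235,0.0285,0]], "twist": [0,0,0,0,0,0,0,0]}' 0
python3 -m crank '{"delta_pos": [[0.0235,0.0285,0],[0.0235,0.0285,0],[0.0235,0.0285,0],[0.0235,0.0285,0],[0.0235,0.0285,0],[0.0235,0.0285,0],[0.0235,0.0285,0],[0.0235,0.0285,0]], "twist": [0,0,0,0,0,0,0,0]}'
```

```text
clock: 0.77
position: [391.3, -298.1, 303.7]
ee_rot: [0.538, 0.843, 0.0, -0.0]
contact_force: [1.4, -0.8, 0.9]
gripper_width: 0.0
clock: 1.43
position: [518.6, -31.4, 303.7]
ee_rot: [0.537, 0.843, -0.0, -0.0]
contact_force: [1.0, -0.1, -0.4]
gripper_width: -0.2
```

```bash
python3 -m crank '{"delta_pos": [[0,0,0],[0,0,0],[0,0,0],[0,0,0],[0,0,0],[0,0,0],[0,0,0]], "twist": [0.1177,0.1177,0.1177,0.1177,0.1177,0.1177,0.1177]}'
python3 -m crank '{"delta_pos": [[-0.0014,-0.0093,0.03],[0,0,0.03],[0,0,0.03],[0,0,0.03],[0,0,0],[0,0,0]], "twist": [0,0,0,0,0,0]}'
python3 - <<'E'
from h import *
from bench import arm
from scipy.spatial.transform import Rotation as R
s=arm.read_state();print(s['position'],R.from_quat(s['ee_rot']).as_matrix().round(3),s['contact_force'],s['joints'])
for n in("top","side"):
    p,d=imaging.get_image(n);z=p[150:260,210:370] if n=="top" else p[100:265,220:400]
    cv2.imwrite(f"pics/{n}1.png",cv2.resize(z,None,fx=3.5,fy=3.5,interpolation=cv2.INTER_CUBIC))
E
```

```text
clock: 2.02
position: [518.2, -33.2, 303.4]
ee_rot: [0.832, 0.555, -0.0, -0.0]
contact_force: [0.6, 0.9, -0.2]
gripper_width: 0.1
clock: 2.52
position: [508.8, -31.2, 183.0]
ee_rot: [0.83, 0.558, -0.002, -0.001]
contact_force: [0.1, -0.1, 0.7]
gripper_width: -0.1
[508.77597054 -31.2226187  182.95309248] [[ 0.378  0.926 -0.004]
 [ 0.926 -0.378 -0.001]
 [-0.003 -0.003 -1.   ]] [ 0.05861901 -0.11695346  0.7158324 ] [ 2.57730358e-01  3.19691992e-01 -4.34730055e-01  4.34395753e-04
 -8.20459631e-01 -2.21667780e+00]
```

View pics/side1.png

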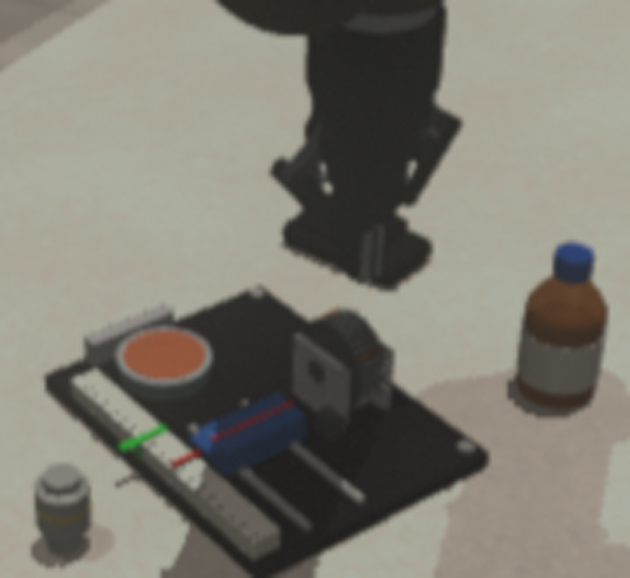

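View pics/top1.png

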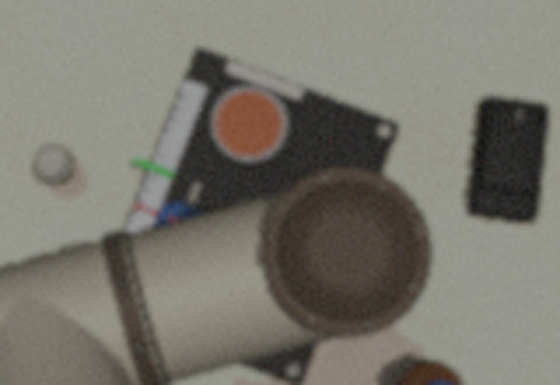

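```bash
python3 -m crank '{"delta_pos": [[0,0,0.015],[0,0,0.015],[0,0,0],[0,0,0]], "twist": [0,0,0,0]}'
python3 -m crank '{"delta_pos": [[0,0,0.002],[0,0,0],[0,0,0.001],[0,0,0]], "twist": [0,0,0,0]}'
python3 -m crank '{"delta_pos": [[0,0,0.001],[0,0,0],[0,0,0]], "twist": [0,0,0]}'
```

```text
clock: 2.95
position: [510.1, -30.9, 155.3]
ee_rot: [0.83, 0.558, 0.001, 0.0]
contact_force: [-0.6, 0.1, 0.3]
gripper_width: -0.1
clock: 3.28
position: [509.6, -30.9, 151.5]
ee_rot: [0.83, 0.558, 0.001, 0.0]
contact_force: [-0.1, -0.7, -0.1]
gripper_width: 0.1
clock: 3.53
position: [509.4, -31.0, 149.9]
ee_rot: [0.83, 0.557, -0.0, -0.0]
contact_force: [-0.2, 0.3, -0.2]
gripper_width: -0.2
```

```bash
python3 -m crank '{"delta_pos": [[0,0,0.001],[0,0,0],[0,0,0]], "twist": [0,0,0]}'
python3 -m crank '{"delta_pos": [[0,0,0.001],[0,0,0],[0,0,0]], "twist": [0,0,0]}'
```

```text
clock: 3.78
position: [509.3, -31.0, 148.8]
ee_rot: [0.83, 0.557, -0.0, -0.0]
contact_force: [-0.1, -0.5, 0.5]
gripper_width: -0.2
clock: 4.03
position: [509.3, -31.0, 147.8]
ee_rot: [0.83, 0.557, -0.0, -0.0]
contact_force: [-0.8, 0.6, -0.8]
gripper_width: 0.3
```

```bash
python3 -m crank '{"delta_pos": [[0.0015,0,0],[0,0,0.0005],[0,0,0],[0,0,0]], "twist": [0,0,0,0]}'
python3 -m crank '{"delta_pos": [[0,0,0.0005],[0,0,0],[0,0,0]], "twist": [0,0,0]}'
```

```text
clock: 4.37
position: [510.2, -29.5, 147.6]
ee_rot: [0.83, 0.558, 0.0, 0.0]
contact_force: [-0.6, 0.6, 2.0]
gripper_width: -0.2
clock: 4.62
position: [510.2, -29.5, 147.4]
ee_rot: [0.83, 0.558, 0.0, 0.0]
contact_force: [-1.3, 1.4, 5.4]
gripper_width: 0.2
```

```bash
python3 -m crank '{"delta_pos": [[0,0,0.0005],[0,0,0],[0,0,0]], "twist": [0,0,0]}'
python3 -m crank '{"delta_pos": [[0,0.002,0],[0,0.002,0],[0,0.002,0],[0,0,0],[0,0,0]], "twist": [0,0,0,0,0]}'
```

```text
clock: 4.87
position: [510.3, -29.5, 147.3]
ee_rot: [0.83, 0.558, 0.0, 0.0]
contact_force: [-2.2, 0.9, 7.5]
gripper_width: -0.1
clock: 5.28
position: [516.3, -32.0, 147.5]
ee_rot: [0.83, 0.558, 0.001, 0.001]
contact_force: [-1.4, -0.4, 8.0]
gripper_width: -0.1
```

```bash
python3 -m crank '{"delta_pos": [[0,0.003,0],[0,0.003,0],[0,0.003,0],[0,0.003,0],[0,0,0],[0,0,0]], "twist": [0,0,0,0,0,0]}'
cat >> h.py <<'E'
yaw=np.radians(-22.2);ex=np.array([np.cos(yaw),np.sin(yaw)]);ey=np.array([-ex[1],ex[0]]);O=np.array([518.7,-33.0])
def H(P):return np.c_[(P[:,:2]-O)@ex,(P[:,:2]-O)@ey,P[:,2]]
def look(tag,n="side",k=4):
    c=Cam(n);p=np.mean([imaging.get_image(n)[0].astype(float) for _ in range(k)],0)
    q=np.clip(p,0,255).astype(np.uint8);m=masks(p)
    res={}
    for key,z in(("green",27),("red",28),("redtop",34)):
        V,U=np.nonzero(m[key[:3]=="red" and "red" or key]);P=H(c.plane(np.c_[U,V],z));w=p[V,U]
        w=w[:,1]-np.maximum(w[:,0],w[:,2]) if key=="green" else w[:,2]-np.maximum(w[:,0],w[:,1])
        s=(P[:,0]>-60)&(P[:,0]<60)
        s&=(P[:,1]>112)&(P[:,1]<155) if key!="redtop" else (P[:,1]>48)&(P[:,1]<103)&(P[:,0]<P[0,0]*0+28)
        if s.sum()==0: print(key,"none");continue
        res[key]=np.average(P[s][:,0],weights=w[s]);print(n,key,s.sum(),res[key].round(2),P[s].min(0).round(1),P[s].max(0).round(1))
    z=q[150:265,220:400] if n=="side" else q[155:275,215:375]
    cv2.imwrite(f"pics/{tag}.png",cv2.resize(z,None,fx=4.4,fy=4.4,interpolation=cv2.INTER_CUBIC))
    if "red" in res: print("gap",res["green"]-res["red"])
E
python3 -c "
from h import *
look('a1',k=3)"
```

```text
clock: 5.78
position: [527.5, -36.6, 147.4]
ee_rot: [0.83, 0.558, 0.001, 0.001]
contact_force: [-1.2, -0.5, 6.8]
gripper_width: -0.0
side green 39 28.86 [ 24.  115.8  27. ] [ 33.3 149.9  27. ]
side red 21 4.3 [  1.1 114.8  28. ] [  7.9 134.4  28. ]
side redtop 8 3.46 [ 2.2 51.2 34. ] [ 4.8 88.2 34. ]
gap 24.565055782240727
```

View pics/a1.png

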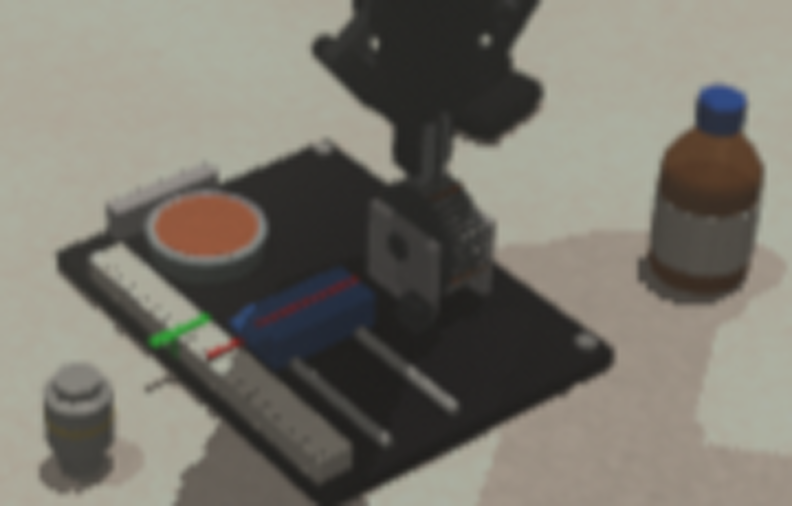

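```bash
python3 -m crank '{"delta_pos": [[0,0,-0.008],[0,-0.01,0],[0,-0.01,0],[0,0,0],[0,0,0.006],[0,0,0.002],[0,0,0]], "twist": [0,0,0,0,0,0,0]}'
python3 -m crank '{"delta_pos": [[0,0.002,0],[0,0.003,0],[0,0.003,0],[0,0.003,0],[0,0.003,0],[0,0.003,0],[0,0.003,0],[0,0,0]], "twist": [0,0,0,0,0,0,0,0]}'
python3 -m crank '{"delta_pos": [[0,0,0]], "twist": [0]}'
python3 -c "
from h import *
look('a2',k=3)"
```

```text
clock: 6.52
position: [508.3, -28.7, 147.1]
ee_rot: [0.83, 0.558, -0.0, 0.0]
contact_force: [-1.5, 0.9, 7.5]
gripper_width: 0.0
clock: 7.18
position: [527.8, -36.7, 147.4]
ee_rot: [0.83, 0.558, 0.0, 0.001]
contact_force: [-0.1, -1.1, 8.0]
gripper_width: -0.0
clock: 7.27
position: [527.7, -36.7, 147.4]
ee_rot: [0.83, 0.558, 0.001, 0.001]
contact_force: [-1.6, -1.3, 7.6]
gripper_width: 0.2
side green 39 28.86 [ 24.  115.8  27. ] [ 33.3 149.9  27. ]
side red 20 13.13 [  9.5 114.   28. ] [ 16.2 133.7  28. ]
side redtop 10 12.51 [11.  57.7 34. ] [13.9 98.4 34. ]
gap 15.731748897853059
```

```bash
python3 -m crank '{"delta_pos": [[0,0,-0.008],[0,-0.01,0],[0,-0.01,0],[0,0,0],[0,0,0.006],[0,0,0.002],[0,0,0]], "twist": [0,0,0,0,0,0,0]}'
python3 -m crank '{"delta_pos": [[0,0.002,0],[0,0.003,0],[0,0.003,0],[0,0.003,0],[0,0.003,0],[0,0.003,0],[0,0.003,0],[0,0,0]], "twist": [0,0,0,0,0,0,0,0]}'
python3 -m crank '{"delta_pos": [[0,0,0]], "twist": [0]}'
python3 -c "
from h import *
look('a3',k=3)"
```

```text
clock: 8.0
position: [508.3, -28.7, 147.1]
ee_rot: [0.83, 0.558, -0.0, 0.0]
contact_force: [-2.2, 1.1, 8.7]
gripper_width: -0.1
clock: 8.67
position: [527.8, -36.7, 147.4]
ee_rot: [0.83, 0.558, 0.0, 0.001]
contact_force: [-0.6, -0.7, 8.2]
gripper_width: 0.0
clock: 8.75
position: [527.8, -36.7, 147.4]
ee_rot: [0.83, 0.558, 0.001, 0.001]
contact_force: [-1.8, -1.3, 8.1]
gripper_width: -0.1
side green 35 29.05 [ 24.  115.8  27. ] [ 33.3 149.9  27. ]
side red 16 21.79 [ 18.8 113.4  28. ] [ 25.5 131.5  28. ]
side redtop 12 21.09 [19.1 51.1 34. ] [22.6 99.5 34. ]
gap 7.263750137628854
```

View pics/a3.png

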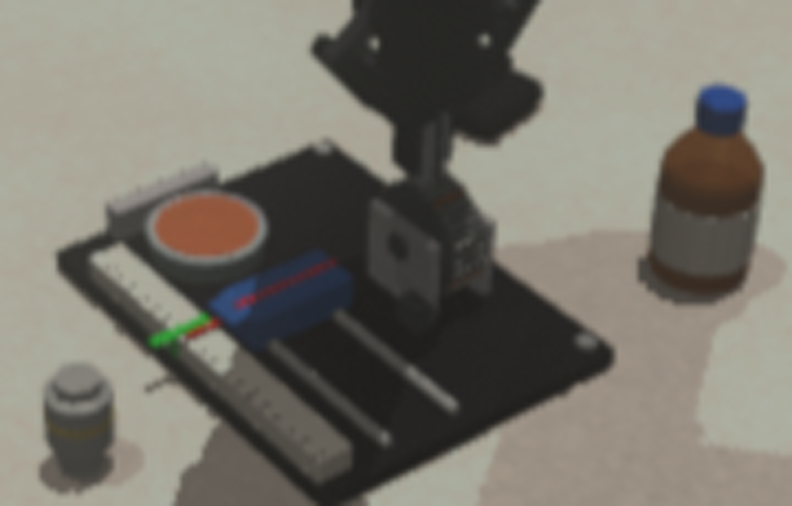

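```bash
python3 -m crank '{"delta_pos": [[0,0,-0.008],[0,-0.01,0],[0,-0.01,0],[0,0,0],[0,0,0.006],[0,0,0.002],[0,0,0]], "twist": [0,0,0,0,0,0,0]}'
python3 -m crank '{"delta_pos": [[0,0.002,0],[0,0.003,0],[0,0.003,0],[0,0.003,0],[0,0.003,0],[0,0.001,0],[0,0,0],[0,0,0]], "twist": [0,0,0,0,0,0,0,0]}'
python3 -c "
from h import *
look('a4',k=3);look('a4t','top',k=3)"
```

```text
clock: 9.48
position: [508.3, -28.7, 147.1]
ee_rot: [0.83, 0.558, -0.0, 0.0]
contact_force: [-2.4, 0.5, 8.2]
gripper_width: -0.1
clock: 10.15
position: [523.0, -34.7, 147.5]
ee_rot: [0.83, 0.558, 0.001, 0.001]
contact_force: [-1.2, -0.8, 8.7]
gripper_width: -0.2
side green 20 28.78 [ 24. 134.  27.] [ 33.3 149.9  27. ]
side red 18 28.86 [ 25.5 113.1  28. ] [ 32.1 131.1  28. ]
side redtop 9 26.87 [25.  58.1 34. ] [ 27.8 100.8  34. ]
gap -0.08192868905867812
top green 6 29.34 [ 27.5 136.1  27. ] [ 31.1 145.1  27. ]
top red 1 26.58 [ 26.6 119.9  28. ] [ 26.6 119.9  28. ]
top redtop 1 27.31 [27.3 93.  34. ] [27.3 93.  34. ]
gap 2.764750724697315
```

View pics/a4.png

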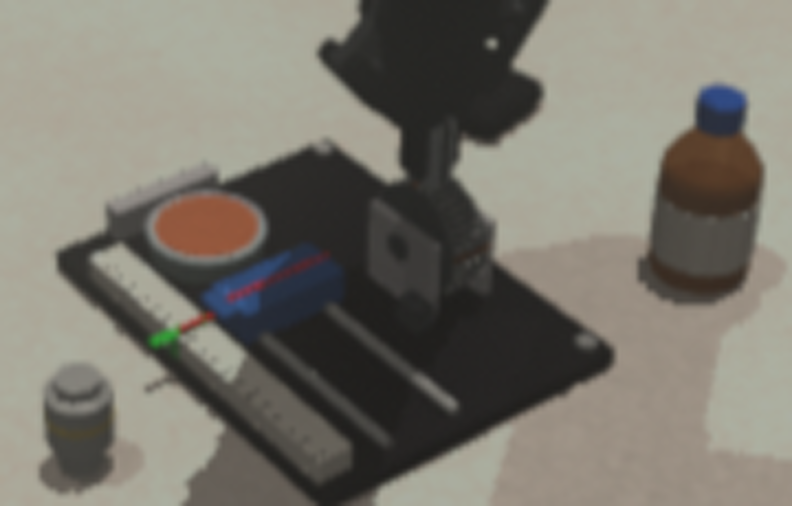

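View pics/a4t.png

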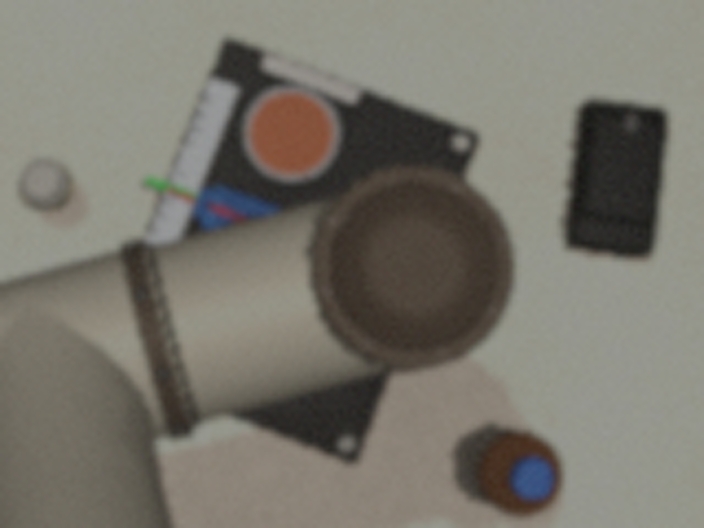

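```bash
python3 -m crank '{"delta_pos": [[0,0,-0.01],[0,0,-0.03],[0,-0.01,-0.04],[0,-0.04,-0.0],[0,-0.041,0],[0,-0.041,0],[0,-0.041,0],[0,0,0]], "twist": [0,0,0,0,0,0,0,0]}'
python3 -c "
from h import *
from bench import arm
look('a5',k=6);look('a5t','top',k=6);print(arm.read_state()['clock'])"
```

```text
clock: 11.12
position: [355.3, 30.8, 225.5]
ee_rot: [0.829, 0.559, -0.002, -0.001]
contact_force: [-0.3, 0.3, -0.2]
gripper_width: -0.2
side green 20 28.78 [ 24. 134.  27.] [ 33.3 149.9  27. ]
side red 18 28.85 [ 25.5 113.1  28. ] [ 32.1 131.1  28. ]
side redtop 13 26.96 [26.  52.4 34. ] [27.8 95.3 34. ]
gap -0.06490374192604165
top green 7 29.69 [ 27.5 136.1  27. ] [ 32.1 145.1  27. ]
top red 1 26.58 [ 26.6 119.9  28. ] [ 26.6 119.9  28. ]
top redtop 4 27.44 [27.3 54.1 34. ] [27.7 93.  34. ]
gap 3.10766877002391
11.7167
```

View pics/a5.png

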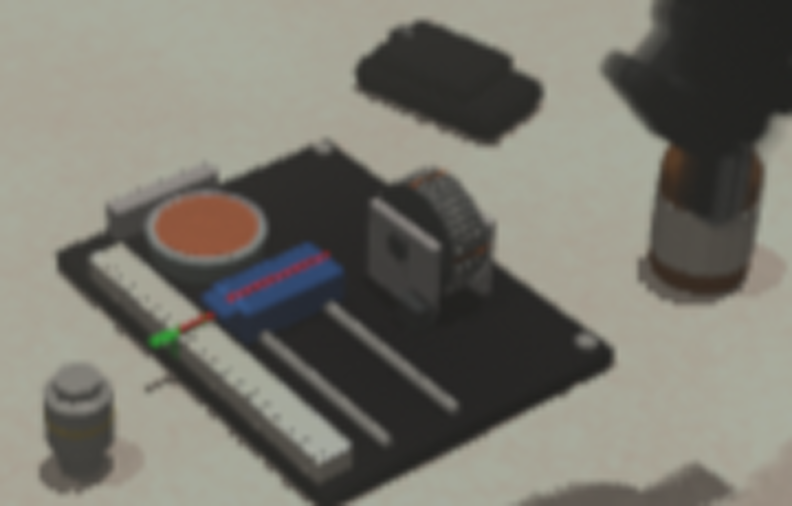

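View pics/a5t.png

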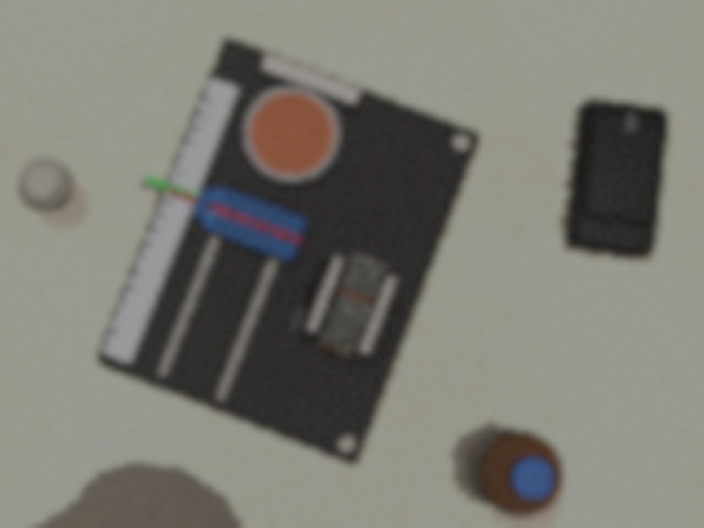

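```bash
python3 - <<'E'
from h import *
def prof(p,c,z,y0,y1,chan,x):
    ys=np.arange(y0,y1,0.5);X,Y=np.meshgrid(x,ys);W=O+X.ravel()[:,None]*ex+Y.ravel()[:,None]*ey
    uv=c.proj(np.c_[W,np.full(len(W),z)]).astype(np.float32)
    s=chan(p.astype(np.float32));v=cv2.remap(s,uv[:,0].reshape(X.shape),uv[:,1].reshape(X.shape),cv2.INTER_LINEAR)
    return v.mean(0)
G=lambda p:p[...,1]-(p[...,0]+p[...,2])/2
Rr=lambda p:p[...,2]-p[...,1]
def peak(x,v,w=7):
    b=np.median(v);i=np.argmax(v);s=abs(x-x[i])<w;q=np.clip(v[s]-np.median(v[(abs(x-x[i])>w)&(abs(x-x[i])<w+6)]),0,None);return (x[s]*q).sum()/q.sum(),v.max()-b
x=np.arange(-20,50,.25)
for n in("side","top"):
    c=Cam(n);p0=cv2.imread(f"pics/{n}0.png");p1=np.mean([imaging.get_image(n)[0].astype(float) for _ in range(4)],0)
    f=lambda *a:np.round(peak(*a),2)
    print(n,"mark strip0",f(x,prof(p0,c,27,117,136,G,x)),"tab0",f(x,prof(p0,c,27,139,147,G,x)),"tab1",f(x,prof(p1,c,27,139,147,G,x)))
    print(" ptr0",f(x,prof(p0,c,28,115,131,Rr,x)),"ptr1",f(x,prof(p1,c,28,113,131,Rr,x)))
    print(" top0",f(x,prof(p0,c,34,50,95,Rr,x)),"top1",f(x,prof(p1,c,34,50,95,Rr,x)))
    print(" blue shift", end=' ')
    for p in(p0,p1):
        V,U=np.nonzero(masks(p.astype(float))['blue']);P=H(c.plane(np.c_[U,V],34));s=(abs(P[:,0])<60)&(P[:,1]>30)&(P[:,1]<125);print(P[s].mean(0).round(2),s.sum(),end=' ')
    print()
    print(" green profile now", prof(p1,c,27,117,134,G,np.arange(22,38,1.)).round(0), "red",prof(p1,c,27,117,134,Rr,np.arange(22,38,1.)).round(0))
E
```

```text
side mark strip0 [29.17 62.55] tab0 [28.68 77.66] tab1 [28.7  85.98]
 ptr0 [-2.97 56.03] ptr1 [28.93 51.71]
 top0 [-4.07 51.45] top1 [27.73 56.96]
 blue shift [-6.17 80.33 34.  ] 224 [25.22 80.32 34.  ] 219 
 green profile now [  6.   6.   6.   4.  -0.  -5. -10. -12. -12.  -9.  -4.  -0.   4.   6.
   6.   6.] red [ 1.  1.  3.  7. 15. 26. 35. 41. 41. 35. 26. 18. 10.  5.  2.  2.]
top mark strip0 [29.78 49.76] tab0 [29.82 45.95] tab1 [29.8  45.27]
 ptr0 [-3.78 27.63] ptr1 [26.15 15.08]
 top0 [-4.05 34.94] top1 [27.75 37.21]
 blue shift [-4.23 77.8  34.  ] 208 [27.62 77.93 34.  ] 205 
 green profile now [-1. -2. -3. -4. -4. -2.  3. 10. 17. 21. 22. 19. 15. 11.  7.  4.] red [  1.   3.   6.  10.  14.  15.  12.   5.  -4. -12. -16. -17. -15. -11.
  -7.  -5.]
```

```bash
python3 -m crank '{"delta_pos": [[0,0.041,0],[0,0.041,0],[0,0.041,0],[0,0.040,0],[0,0.004,0.04],[0,0,0.03],[0,0,0],[0,0,0]], "twist": [0,0,0,0,0,0,0,0]}'
python3 -m crank '{"delta_pos": [[0,0,0.007],[0,0,0.002],[0,0,0.001],[0,0,0]], "twist": [0,0,0,0]}'
```

```text
clock: 12.78
position: [515.7, -32.6, 155.3]
ee_rot: [0.83, 0.558, -0.002, -0.001]
contact_force: [-0.5, 0.9, 1.1]
gripper_width: 0.1
clock: 13.12
position: [516.8, -31.9, 147.7]
ee_rot: [0.83, 0.558, 0.001, 0.001]
contact_force: [0.3, 0.4, 0.2]
gripper_width: -0.1
```

```bash
python3 -m crank '{"delta_pos": [[0,0,0.0005],[0,0,0.0005],[0,0,0],[0,0,0]], "twist": [0,0,0,0]}'
python3 -m crank '{"delta_pos": [[0,0.001,0],[0,0.0015,0],[0,0,0],[0,0,0],[0,0,0]], "twist": [0,0,0,0,0]}'
python3 -m crank '{"delta_pos": [[0,0,-0.005],[0,0,-0.03],[0,-0.01,-0.04],[0,-0.04,-0.0],[0,-0.041,0],[0,-0.041,0],[0,-0.041,0],[0,0,0]], "twist": [0,0,0,0,0,0,0,0]}'
cat > m.py <<'E'
from h import *
def prof(p,c,z,y0,y1,chan,x):
    ys=np.arange(y0,y1,0.5);X,Y=np.meshgrid(x,ys);W=O+X.ravel()[:,None]*ex+Y.ravel()[:,None]*ey
    uv=c.proj(np.c_[W,np.full(len(W),z)]).astype(np.float32)
    v=cv2.remap(chan(p.astype(np.float32)),uv[:,0].reshape(X.shape),uv[:,1].reshape(X.shape),cv2.INTER_LINEAR)
    return v.mean(0)
G=lambda p:p[...,1]-(p[...,0]+p[...,2])/2
Rr=lambda p:p[...,2]-p[...,1]
x=np.arange(-20,50,.25)
def peak(v,w=7):
    i=np.argmax(v);s=abs(x-x[i])<w;q=np.clip(v[s]-np.median(v[(abs(x-x[i])>w)&(abs(x-x[i])<w+6)]),0,None);return round((x[s]*q).sum()/q.sum(),2)
for n in("side","top"):
    c=Cam(n);p=np.mean([imaging.get_image(n)[0].astype(float) for _ in range(5)],0)
    print(n,"tab",peak(prof(p,c,27,139,147,G,x)),"ptr",peak(prof(p,c,28,113,131,Rr,x)),"top",peak(prof(p,c,34,50,95,Rr,x)))
    V,U=np.nonzero(masks(p)['blue']);P=H(c.plane(np.c_[U,V],34));s=(abs(P[:,0])<60)&(P[:,1]>30)&(P[:,1]<125);print(" blue",P[s].mean(0).round(2),s.sum())
    g=np.arange(20,40,1.);print(" g",prof(p,c,27,117,134,G,g).round(0).astype(int),"r",prof(p,c,27,117,134,Rr,g).round(0).astype(int))
    z=p[185:245,235:325] if n=="side" else p[180:235,235:305]
    cv2.imwrite(f"pics/f_{n}.png",cv2.resize(z.astype(np.uint8),None,fx=8,fy=8,interpolation=cv2.INTER_CUBIC))
E
python3 m.py
```

```text
clock: 13.45
position: [517.3, -32.1, 147.5]
ee_rot: [0.83, 0.558, 0.001, 0.001]
contact_force: [-2.3, 0.8, 7.1]
gripper_width: -0.1
clock: 13.87
position: [519.8, -33.1, 147.6]
ee_rot: [0.83, 0.558, 0.002, 0.001]
contact_force: [-1.8, 0.7, 8.2]
gripper_width: -0.2
clock: 14.53
position: [352.0, 32.1, 220.0]
ee_rot: [0.829, 0.559, -0.001, -0.001]
contact_force: [0.1, -1.1, -0.7]
gripper_width: 0.4
side tab 28.7 ptr 30.63 top 29.01
 blue [26.59 80.33 34.  ] 222
 g [  6   7   8  10  12  13  13   9   1  -8 -16 -20 -18 -14  -8  -3   1   4
   5   6] r [ 0  0 -1 -3 -5 -6 -3  5 19 35 48 52 48 39 29 19 11  6  3  2]
top tab 29.77 ptr 28.16 top 29.05
 blue [28.82 77.75 34.  ] 210
 g [ 0  1  1  2  2  3  3  4  5  7 10 12 13 12 10  8  5  3  2  1] r [-1 -1 -2 -2 -2 -1  1  3  6  6  3 -2 -6 -8 -8 -7 -6 -4 -3 -2]
```

View pics/f_side.png

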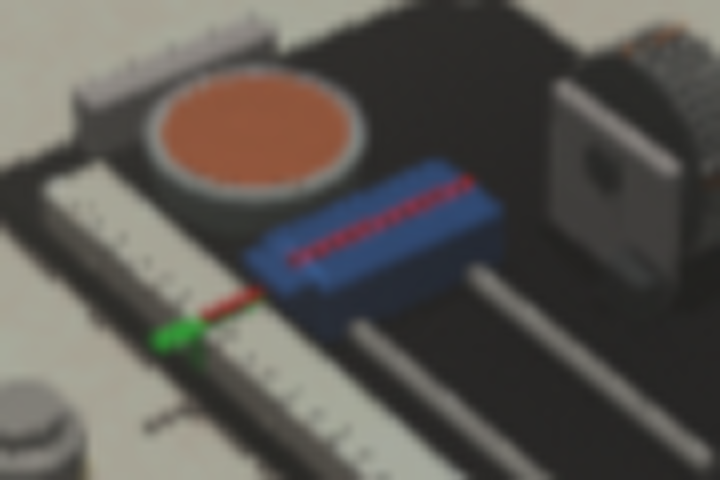

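View pics/f_top.png

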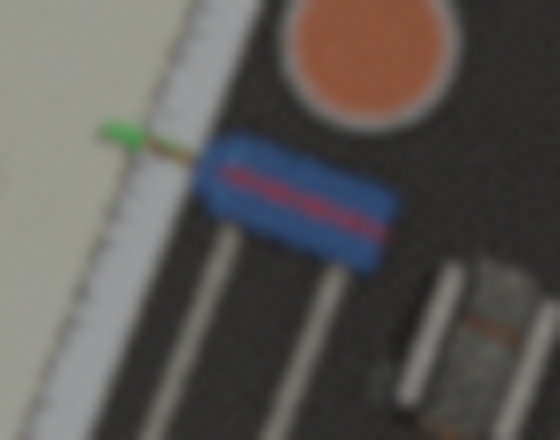

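```bash
python3 - <<'E'
from h import *
p,_=imaging.get_image("top");p0=cv2.imread("pics/top0.png")
for nm,(a,b,c,d) in dict(obj=(185,210,212,238),mouse=(170,220,338,374),dish=(172,200,266,296),bottle=(248,278,315,348)).items():
    print(nm,cv2.phaseCorrelate(p0[a:b,c:d].mean(2).astype(np.float32),p[a:b,c:d].mean(2).astype(np.float32)),np.abs(p0[a:b,c:d].astype(int)-p[a:b,c:d]).mean().round(1))
from bench import job_done,arm
s=arm.read_state();print(s['clock'],s['position'],s['contact_force'])
print(job_done())
E
```

```text
obj ((0.45975985470368563, 0.6624930594196083), 1.0322338033605505) 2.4
mouse ((-0.1538025105566163, 0.08437919769269442), 1.0074319987826876) 3.1
dish ((-0.013113649296238705, -0.06458141356449332), 0.9991045978334215) 3.5
bottle ((-0.18818993842881326, -0.12143068880736863), 0.9916721048178496) 2.6
15.0833 [358.99192599  32.00443028 220.15539844] [-0.24052071  0.41521386  0.1746834 ]
the job is handed in; nothing more can be done
None
```

I closed the holder to the mark and handed the job in at about 15 s. It took four strokes of 15–20 mm with the shut fingertip on the wheel's top, plus a 2.5 mm nudge. The pressing force read 7–9 N throughout. The hand was then lifted off and moved back, clear of everything.

- **Pointer position:** the jaw moved about 33.1 mm. The side view puts the pointer about 1 mm past the mark's middle, and the top view puts it about 0.5 mm short. The views differ by about 1.5 mm, mostly over where the mark lies and where the pointer began, but both results lie well inside the ±3 mm band.
- **Pointer colours:** my direct colour readings of the pointer against the mark disagreed more, at +1.9 mm in the side view and −1.6 mm in the top view. Red over green blurs together there, so I relied on the red line on the jaw's top and the measured travel instead.
- **Other objects:** the dish, mouse and bottle show no shift in the top view (under 0.2 px). The objective's shift estimate was noisier, about 0.8 px or roughly 2 mm, but its picture was essentially unchanged and the hand never went near it. The jaw is still clear of the dish.

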